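Stack the pivot of a rotating card stand

ROBOT

A 7-joint arm with a two-finger parallel gripper is mounted at the origin on the work surface. World frame = base frame: x ahead of the robot, y to its left, z up, the work surface at z = 0. Lengths are in m, angles in rad, forces in N, time in s.
With the tool pointing down it reaches from about 0.425 to 0.8 m from the base axis. Payload 8.3 kg.
Tool frame: the origin (TCP) lies on the centre line of the jaws, within the pads' length; the fingertips stand 8 mm ahead of it and the grasp point (between the pads) lies 11 mm behind it; z points along the fingers, y is the line along which they close (so a half turn about z gives the same grasp; the last joint's range is limited). The gripper opens to 85 mm and grips with 20 to 120 N. Pads are 22 mm wide; open, the fingers measure 114 mm over their backs; the gripper's body (76 mm by 85 mm) begins 54 mm behind the grasp point. The pads swing forward as they close: fully open they stand 13 mm farther back than shut.
Start: joints at [-1.165, 0.383, 0.016, 1.37, -0.006, 1.388, -0.046], TCP at [0.282, 0.558, 0.239] pointing down, gripper open.
Joint ranges: [-2.95, 2.95], [-0.25, 2.06], [-1.52, 1.56], [0.18, 2.33], [-1.44, 4.58], [0.02, 2.06], [-3.01, 3.01]. Speed limits (rad/s): [2.39, 2.39, 3.01, 3.01, 3.14, 3.14, 3.14].

INTERFACE

Orientations are given as a unit quaternion [w, x, y, z].
In Python, from station import telemetry, vision, arm gives the robot as it stands. The module is installed in compiled form; this text tells all that it offers.
- The arm moves only by the tool drive_tool, never from a script. Its argument "moves" is a list of rows, each an object of numbers: "jaw": the opening, from 0 (shut) to 1 (fully open); "x", "y", "z": the shift along the tool's x, y, z each as a share of 0.1 m, from -1 to 1; "ax", "ay", "az": the turn, a rotation vector about the tool's x, y, z each as a share of 120 degrees, from -1 to 1. A call has 1 to 8 rows; each row shifts and turns the commanded pose from where the row before left it, along the tool's axes as they then stand; what a row does not reach is not made up. A row lasts 1/8 s, in which the tool goes at most 62.5 mm and 10.7 degrees, less where a joint would pass 70% of its speed; a pose out of reach is approached as far as the arm can. A call with a number of a shift or a turn outside -1 to 1 is refused whole. A call with a gripper value outside its range is refused whole. The fingers move at their own pace and stop on an object; the grip force is fixed at half the most. Time passes only in rows, so rows that do not move let the fingers close. It gives the time, the measured TCP pose, the force, the opening and the grip force at its end, in the units of the state.
- telemetry.observe(): the state, without advancing time (a new reading comes with each control period).
- vision.capture(name): name is "side" or "top" or "wrist"; returns the picture (400x640x3 uint8, blue, green, red); there is no depth.
- vision.camera_info(name): a dict with "camera_matrix" (3x3 intrinsics, pixels), "k1" (the pictures are not rectified: a ray, as slopes to the right and down, at radius r is drawn at 1 + k1 r^2 times it, then the intrinsics apply), "R" (3x3) and "t" (3): a world point X has camera coordinates R X + t. Camera axes: x right, y down, z forward; pixel columns grow to the right and rows downward; lengths in m; the calibration is good to about 2 mm. A picture is of the moment at which its call begins: read the wrist's pose just before it. camera_info takes no time and is no camera call; for the wrist camera it gives the pose at the moment of the call.
- arm.close_job(): hands the job in; it is judged then, once.
The state is a dict: "time": time; "joint_pos": joint angles; "qd": joint speeds; "effort": joint torques, N m; "eef_pos": TCP position; "tcp_rot": TCP orientation; "ft_force": force on the tool from outside, world axes, zero at the start; "moment": the same for the moment, N m; "gripper_width": finger opening in m; "gripper_force": force on a finger pad.
Only numpy, scipy, OpenCV 4.12 (cv2) and the standard library are available. Lean on these libraries where they do the work, as an engineer would, in place of code of your own. Each camera call takes 0.05 s, during which the arm holds its last target. There are 200 camera calls.

TASK

Put together the pivot of the little rotating card stand on the desk: thread the dark wooden spacer over the upright steel pin of the navy-blue stand first, then the grey steel washer, and the red flanged bushing last, with its flange down. Each must lie flat on the one below, with the spacer flat on the blue base; then let go of them.

Things in the scene. Friction and masses are not known exactly. Their poses are not given: they have to be found in the camera images.
- stand: Card stand, fixed to the desk: navy-blue round base, 110 mm across and 12 mm thick, with an upright steel pin in its centre, 12 mm in diameter, rising 58 mm above the base (its tip 70 mm above the desk; the last 8 mm taper to 4 mm across). Origin: centre of the underside of the base, on the desk; z up along the pin.
- spacer: Loose dark-brown wooden spacer ring lying flat on the desk: outside diameter 50 mm, hole 30 mm, 20 mm tall, about 25 g. Origin: centre of the hole at the underside; z up along the hole.
- washer: Loose thick grey steel washer lying flat on the desk: outside diameter 50 mm, hole 30 mm, 12 mm thick, about 120 g. Origin: centre of the hole at the underside; z up along the hole. (A blue plastic ring of similar size is not wanted.)
- bushing: Loose red plastic flanged bushing standing flange down on the desk: flange 50 mm across and 6 mm thick at the bottom, above it a round neck 44 mm across, total height 26 mm, hole 30 mm right through, about 30 g. Origin: centre of the hole at the underside of the flange; z up along the hole. (A white bushing of the same shape is not wanted.)
Things that resemble listed ones, but are neither listed nor needed, are in the scene too. There is more than one size of the washer; the one meant has the size given above. Leave any yellow look-alike of the spacer alone.

How it is judged:
By the outcome, as a careful person would: the job done as asked, in the order asked, and still so for the second after the job is handed in, with the robot touching nothing.
It also fails if it takes over 58 s, if anything falls off the work surface, if the arm or the gripper's body presses on something with over 40 N, if the wrist force passes 120 N, or if a joint passes its speed limit or range.

## Working session

There is one attempt and no reset: what is moved stays moved. The work goes in short steps, Python scripts to look and compute and a tool call to move; the robot and the scene stay as the last step left them, time stands still between calls to the robot, and variables do not carry over. Pictures are saved under pics/ and viewed, at most 10 in all, crops included, and the job is handed in when it is done.

Besides the shell and the picture viewer there is one more tool, called after "Emit:" as name(argument=value, ...), one argument or row to a line, values as JSON. drive_tool: Moves the arm, as the interface text tells. Its arguments: {"type":"object","properties":{"moves":{"type":"array"}},"required":["moves"]}

```bash
mkdir -p pics
cat > h.py <<'E'
import numpy as np, cv2
from station import telemetry, vision, arm
def cap(n,f):
    ci=vision.camera_info(n); im=vision.capture(n); cv2.imwrite('pics/'+f,im); return im,ci
def ray(ci,u,v,z):
    K=np.array(ci['camera_matrix']);k=ci['k1'];R=np.array(ci['R']);t=np.array(ci['t'])
    d=np.array([(u-K[0,2])/K[0,0],(v-K[1,2])/K[1,1]]);s=d.copy()
    for _ in range(30): s=d/(1+k*(s@s))
    c=-R.T@t;w=R.T@np.array([s[0],s[1],1.]);return c+w*(z-c[2])/w[2]
def proj(ci,X):
    K=np.array(ci['camera_matrix']);c=np.array(ci['R'])@X+np.array(ci['t']);s=c[:2]/c[2]
    s=s*(1+ci['k1']*(s@s));return K[:2,:2]@s+K[:2,2]
E
python3 - <<'E'
from h import *
a,ci=cap('top','t0.png');b,cs=cap('side','s0.png')
for c in (ci,cs): print(c, -np.array(c['R']).T@np.array(c['t']))
s=telemetry.observe();print(s)
E
```

```text
{'camera_matrix': array([[493.2075896 ,   0.        , 330.33460626],
       [  0.        , 493.2075896 , 199.97570799],
       [  0.        ,   0.        ,   1.        ]]), 'k1': 0.011465194452823886, 'R': array([[-0.02144226, -0.99976938, -0.00119267],
       [-0.99344791,  0.0214406 , -0.11225664],
       [ 0.11225632, -0.00122218, -0.99367853]]), 't': array([-0.00978735,  0.52940751,  1.11255051])} [ 0.4008381  -0.01977616  1.16493539]
{'camera_matrix': array([[409.51418623,   0.        , 321.63879606],
       [  0.        , 409.51418623, 205.0832382 ],
       [  0.        ,   0.        ,   1.        ]]), 'k1': -0.006838772780060649, 'R': array([[ 0.76907484, -0.63914875,  0.00357414],
       [-0.42065372, -0.51035851, -0.75005642],
       [ 0.48122172,  0.57534604, -0.66136419]]), 't': array([-0.4136588 ,  0.2462144 ,  0.77848687])} [ 0.04708079 -0.58663123  0.7010165 ]
{'time': 0.1, 'joint_pos': array([-1.16490421,  0.38416261,  0.01636193,  1.37106563, -0.00627152,
        1.38817797, -0.04650524]), 'qd': array([-0.00091963, -0.00293677,  0.00012112, -0.00220626, -0.0004478 ,
       -0.00057391, -0.00129321]), 'effort': array([ 3.63290652e-03, -6.29136229e+01,  8.47971551e-01, -3.72764719e+01,
        1.68807356e-02,  1.03744309e-02, -3.42632597e-05]), 'eef_pos': array([0.2821502 , 0.55719577, 0.23836592]), 'tcp_rot': array([-1.81016614e-04,  2.32218830e-01,  9.72663167e-01, -8.63149865e-04]), 'ft_force': array([ 0.37013832, -0.29953818,  0.56928508]), 'moment': array([ 0.04702074,  0.00835861, -0.02399921]), 'gripper_force': 0.0, 'gripper_width': 0.08536938761480886}
```

View pics/t0.png

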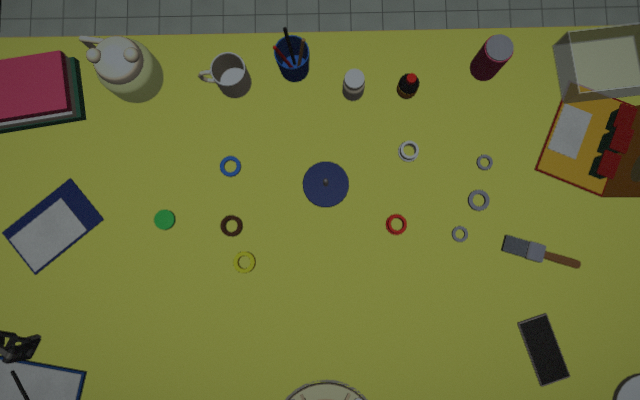

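View pics/s0.png

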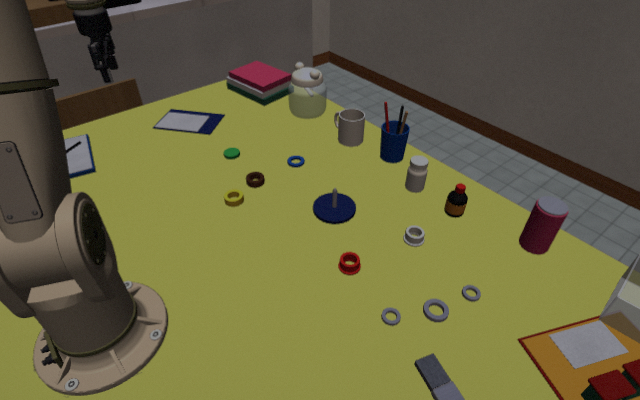

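Candidates in the top view:
- **Spacer:** brown ring (231,226), against the yellow ring (245,262).
- **Washer:** grey rings (484,162), (479,200) and (459,234), plus the blue ring (230,166). The largest grey, (479,200), looks right.
- **Bushing:** red (396,224), against white (408,151).

Next I'll measure them and check one crop.

```bash
cat > m.py <<'E'
from h import *
from scipy.optimize import least_squares
def fit(ci,im,u,v,h,r=18):
    lab=cv2.cvtColor(im,cv2.COLOR_BGR2LAB).astype(float)
    u0,v0=u-r,v-r;p=lab[v0:v0+2*r+1,u0:u0+2*r+1]
    bg=np.median(np.r_[p[0],p[-1],p[:,0],p[:,-1]],axis=0)
    m=(np.linalg.norm(p-bg,axis=2)>28).astype(np.uint8)
    n,l,st,ce=cv2.connectedComponentsWithStats(m)
    k=1+np.argmax(st[1:,4]);c=max(cv2.findContours((l==k).astype(np.uint8),0,1)[0],key=len)
    (x,y),(w,hh),_=cv2.fitEllipse(cv2.convexHull(c));x+=u0;y+=v0
    X=ray(ci,x,y,h);return X,(w+1)*ray_scale(ci,x,y,h),(hh+1)*ray_scale(ci,x,y,h)
def ray_scale(ci,x,y,h): return np.linalg.norm(ray(ci,x+1,y,h)-ray(ci,x,y,h))
E
python3 - <<'E'
from m import *
im=cv2.imread('pics/t0.png');ci=vision.camera_info('top')
for n,u,v,h,r in [('spacer',231,226,.01,18),('w1',484,162,.006,15),('w2',479,200,.006,18),('w3',459,234,.006,15),('bush',396,224,.013,18),('base',326,184,.012,32)]:
    X,a,b=fit(ci,im,u,v,h,r);print(n,X.round(4),round(a,4),round(b,4),np.hypot(*X[:2]).round(3))
print('tip',ray(ci,325,181,.07))
c=np.hstack([cv2.resize(im[y-30:y+30,x-30:x+30],(260,260),interpolation=2) for x,y in((231,226),(479,200),(396,224))])
cv2.imwrite('pics/c0.png',c)
E
```

```text
spacer [0.4762 0.2122 0.01  ] 0.0534 0.0555 0.521
w1 [ 0.6153 -0.3891  0.006 ] 0.0393 0.0413 0.728
w2 [ 0.5245 -0.3699  0.006 ] 0.0518 0.0542 0.642
w3 [ 0.4459 -0.3218  0.006 ] 0.0383 0.0414 0.55
bush [ 0.4712 -0.1727  0.013 ] 0.0511 0.0521 0.502
base [ 0.5694 -0.0101  0.012 ] 0.112 0.1129 0.569
tip [ 0.56763219 -0.01007418  0.07      ]
```

View pics/c0.png

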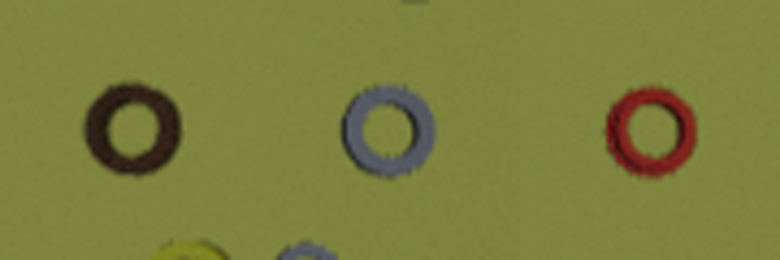

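The crop shows the brown ring, the full-size washer (about 52 mm; the others are 40 mm) and the red bushing, so the choices stand. Moving to the spacer.

Emit:
drive_tool(
  moves=[
    {"jaw": 1, "az": -0.075},
    {"jaw": 1, "az": -0.075},
    {"jaw": 1, "az": -0.075},
    {"jaw": 1, "x": -0.28, "y": -0.49},
    {"jaw": 1, "x": -0.28, "y": -0.49},
    {"jaw": 1, "x": -0.28, "y": -0.49},
    {"jaw": 1, "x": -0.28, "y": -0.49},
    {"jaw": 1, "x": -0.28, "y": -0.49},
  ],
)

```text
invalid input at $.moves[0]: expected keys jaw, x, y, z, ax, ay, az
```

Emit:
drive_tool(
  moves=[
    {"jaw": 1, "x": -0.27, "y": -0.5, "z": 0.2},
    {"jaw": 1, "x": -0.27, "y": -0.5, "z": 0.2},
    {"jaw": 1, "z": 0.5},
    {"jaw": 1},
    {"jaw": 1},
  ],
)

```text
invalid input at $.moves[0]: expected keys jaw, x, y, z, ax, ay, az
```

Run:
```python
from h import *
s=telemetry.observe();print(s['eef_pos'],s['tcp_rot'],s['ft_force'])
im,ci=cap('wrist','w1.png')
for X in ([.476,.212,.02],[.476,.212,0]):print(proj(ci,np.array(X)))
```

```text
[0.2821502  0.55719577 0.23836592] [-1.81016614e-04  2.32218830e-01  9.72663167e-01 -8.63149865e-04] [ 0.37013832 -0.29953818  0.56928508]
[162.76151568 393.75377803]
[168.43975595 382.25676565]
```

View pics/w1.png

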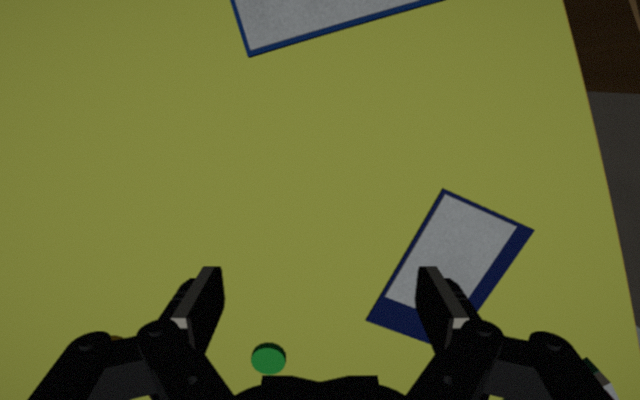

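All keys are required, so neither move ran. The wrist picture shows the start pose: fingers at (205,290) and (435,290), green disc at (268,358).

Emit:
drive_tool(
  moves=[
    {"jaw": 1, "x": 0, "y": 0, "z": 0, "ax": 0, "ay": 0, "az": -0.075},
    {"jaw": 1, "x": 0, "y": 0, "z": 0, "ax": 0, "ay": 0, "az": -0.075},
    {"jaw": 1, "x": 0, "y": 0, "z": 0, "ax": 0, "ay": 0, "az": -0.075},
    {"jaw": 1, "x": -0.28, "y": -0.49, "z": 0, "ax": 0, "ay": 0, "az": 0},
    {"jaw": 1, "x": -0.28, "y": -0.49, "z": 0, "ax": 0, "ay": 0, "az": 0},
    {"jaw": 1, "x": -0.28, "y": -0.49, "z": 0, "ax": 0, "ay": 0, "az": 0},
    {"jaw": 1, "x": -0.28, "y": -0.49, "z": 0, "ax": 0, "ay": 0, "az": 0},
    {"jaw": 1, "x": -0.28, "y": -0.49, "z": 0, "ax": 0, "ay": 0, "az": 0},
  ],
)

```text
time: 1.15
eef_pos: [0.4235, 0.3111, 0.2392]
tcp_rot: [-0.0, -0.001, 1.0, -0.0]
ft_force: [0.4, 0.7, 0.6]
gripper_width: 0.0851
gripper_force: 0.0
```

Emit:
drive_tool(
  moves=[
    {"jaw": 1, "x": -0.26, "y": -0.5, "z": 0.2, "ax": 0, "ay": 0, "az": 0},
    {"jaw": 1, "x": -0.26, "y": -0.47, "z": 0.2, "ax": 0, "ay": 0, "az": 0},
    {"jaw": 1, "x": 0, "y": 0, "z": 0.5, "ax": 0, "ay": 0, "az": 0},
    {"jaw": 1, "x": 0, "y": 0, "z": 0.5, "ax": 0, "ay": 0, "az": 0},
    {"jaw": 1, "x": 0, "y": 0, "z": 0, "ax": 0, "ay": 0, "az": 0},
    {"jaw": 1, "x": 0, "y": 0, "z": 0, "ax": 0, "ay": 0, "az": 0},
  ],
)

```text
time: 1.9
eef_pos: [0.476, 0.2166, 0.101]
tcp_rot: [0.001, -0.001, 1.0, 0.0]
ft_force: [-0.2, -0.2, 0.8]
gripper_width: 0.0856
gripper_force: 0.0
```

Run:
```python
from h import *
s=telemetry.observe();print(s['eef_pos'],s['tcp_rot'],s['ft_force'])
im,ci=cap('wrist','w2.png')
for X in ([.476,.212,.02],[.476,.212,0]):print(proj(ci,np.array(X)))
```

```text
[0.47597689 0.21660839 0.10097465] [ 6.85001429e-04 -1.40758579e-03  9.99998707e-01  3.69298889e-04] [-0.22353883 -0.22233791  0.79472773]
[311.15746711 211.17740305]
[311.71354748 201.36356796]
```

View pics/w2.png

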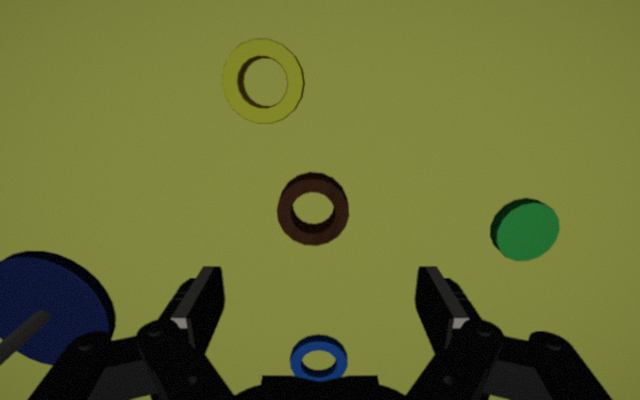

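The wrist view shows the brown spacer at (313,208) between the fingers, 3 px from the prediction; the yellow ring is clear at (263,80). Descending to grasp.

Emit:
drive_tool(
  moves=[
    {"jaw": 1, "x": 0.01, "y": -0.04, "z": 0.45, "ax": 0, "ay": 0, "az": 0},
    {"jaw": 1, "x": 0, "y": 0, "z": 0.3, "ax": 0, "ay": 0, "az": 0},
    {"jaw": 1, "x": 0, "y": 0, "z": 0.14, "ax": 0, "ay": 0, "az": 0},
    {"jaw": 1, "x": 0, "y": 0, "z": 0, "ax": 0, "ay": 0, "az": 0},
    {"jaw": 0, "x": 0, "y": 0, "z": 0, "ax": 0, "ay": 0, "az": 0},
    {"jaw": 0, "x": 0, "y": 0, "z": 0, "ax": 0, "ay": 0, "az": 0},
    {"jaw": 0, "x": 0, "y": 0, "z": 0, "ax": 0, "ay": 0, "az": 0},
    {"jaw": 0, "x": 0, "y": 0, "z": 0, "ax": 0, "ay": 0, "az": 0},
  ],
)

```text
time: 2.95
eef_pos: [0.4752, 0.2126, 0.0121]
tcp_rot: [0.001, -0.001, 1.0, 0.001]
ft_force: [-2.9, 0.1, 9.7]
gripper_width: 0.0471
gripper_force: 61.2
```

Emit:
drive_tool(
  moves=[
    {"jaw": 0, "x": 0, "y": 0, "z": -0.1, "ax": 0, "ay": 0, "az": 0},
    {"jaw": 0, "x": 0, "y": 0, "z": -0.4, "ax": 0, "ay": 0, "az": 0},
    {"jaw": 0, "x": 0, "y": 0, "z": -0.5, "ax": 0, "ay": 0, "az": 0},
    {"jaw": 0, "x": 0, "y": 0, "z": 0, "ax": 0, "ay": 0, "az": 0},
    {"jaw": 0, "x": 0, "y": 0, "z": 0, "ax": 0, "ay": 0, "az": 0},
  ],
)

```text
time: 3.58
eef_pos: [0.474, 0.212, 0.1104]
tcp_rot: [0.0, -0.001, 1.0, 0.0]
ft_force: [-0.6, 0.0, 0.1]
gripper_width: 0.0473
gripper_force: 62.1
```

Run:
```python
from h import *
s=telemetry.observe();print(s['eef_pos'],s['tcp_rot'],s['ft_force'],s['gripper_width'])
im,ci=cap('wrist','w3.png')
im2,_=cap('side','s3.png');u,v=proj(_,s['eef_pos']).astype(int);u=min(max(u,100),540);v=max(v,80)
cv2.imwrite('pics/c3.png',np.vstack([im[150:,:][:, 100:540],cv2.resize(im2[v-45:v+45,u-75:u+75],(440,264))]))
```

```text
[0.47404606 0.21204077 0.11043498] [ 1.28076394e-04 -1.29742018e-03  9.99999141e-01  1.35976738e-04] [-0.57969211  0.02249146  0.09453554] 0.04725804125296111
```

View pics/c3.png

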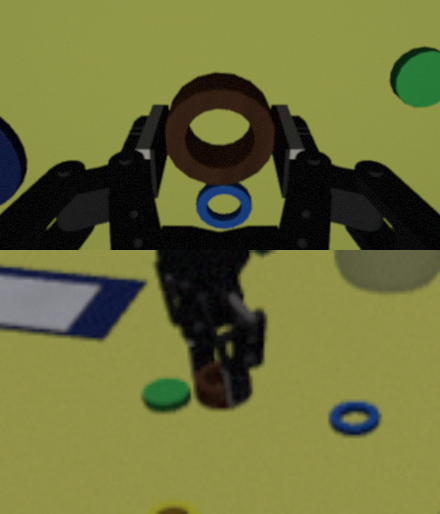

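The spacer is held level between the pads; its hole's top centre is at about (319,276) in the full wrist picture.

Run:
```python
from h import *
ci=vision.camera_info('wrist')
print(ray(ci,319,276,.1184), proj(ci,np.array([.474,.212,.1184])))
```

```text
[0.46810266 0.21230816 0.1184    ] [318.26026121 287.8398579 ]
```

The visible bright opening is cut off by the inner wall. The true top rim (rows 258–318) centres at row 288, which matches the TCP. Carrying it over the pin.

Emit:
drive_tool(
  moves=[
    {"jaw": 0, "x": -0.19, "y": -0.444, "z": 0, "ax": 0, "ay": 0, "az": 0},
    {"jaw": 0, "x": -0.19, "y": -0.444, "z": 0, "ax": 0, "ay": 0, "az": 0},
    {"jaw": 0, "x": -0.19, "y": -0.444, "z": 0, "ax": 0, "ay": 0, "az": 0},
    {"jaw": 0, "x": -0.19, "y": -0.444, "z": 0, "ax": 0, "ay": 0, "az": 0},
    {"jaw": 0, "x": -0.19, "y": -0.444, "z": 0, "ax": 0, "ay": 0, "az": 0},
    {"jaw": 0, "x": 0, "y": 0, "z": 0, "ax": 0, "ay": 0, "az": 0},
    {"jaw": 0, "x": 0, "y": 0, "z": 0, "ax": 0, "ay": 0, "az": 0},
  ],
)

```text
time: 4.55
eef_pos: [0.5689, -0.0093, 0.109]
tcp_rot: [-0.001, -0.001, 1.0, 0.0]
ft_force: [-0.8, 0.4, -1.0]
gripper_width: 0.047
gripper_force: 62.1
```

Run:
```python
from h import *
s=telemetry.observe();print(s['eef_pos'],s['tcp_rot'],s['ft_force'],s['gripper_width'])
im,ci=cap('wrist','w4.png')
print(proj(ci,np.array([.569,-.01,.07])),proj(ci,np.array([.569,-.01,.012])))
cv2.imwrite('pics/c4.png',im[150:,100:540])
```

```text
[ 0.56889588 -0.00933756  0.10896179] [-1.29653876e-03 -1.10341913e-03  9.99998548e-01  6.85898701e-05] [-0.77150088  0.36579294 -0.95022312] 0.047003999948583765
[316.60047012 238.45913663] [317.07601329 203.83188696]
```

View pics/c4.png

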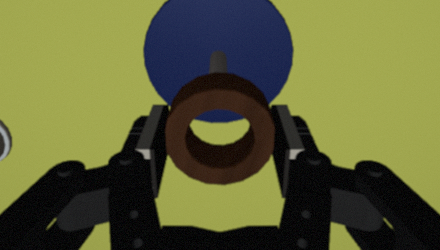

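The pin foot shows at full-frame (318,202), against a prediction of (317,204), so it is aligned. Lowering.

Emit:
drive_tool(
  moves=[
    {"jaw": 0, "x": 0, "y": 0, "z": 0.25, "ax": 0, "ay": 0, "az": 0},
    {"jaw": 0, "x": 0, "y": 0, "z": 0.25, "ax": 0, "ay": 0, "az": 0},
    {"jaw": 0, "x": 0, "y": 0, "z": 0.2, "ax": 0, "ay": 0, "az": 0},
    {"jaw": 0, "x": 0, "y": 0, "z": 0.12, "ax": 0, "ay": 0, "az": 0},
    {"jaw": 0, "x": 0, "y": 0, "z": 0, "ax": 0, "ay": 0, "az": 0},
    {"jaw": 0, "x": 0, "y": 0, "z": 0, "ax": 0, "ay": 0, "az": 0},
  ],
)

```text
time: 5.35
eef_pos: [0.5702, -0.0094, 0.029]
tcp_rot: [0.001, -0.001, 1.0, 0.0]
ft_force: [0.7, 0.4, 0.4]
gripper_width: 0.0471
gripper_force: 62.1
```

Emit:
drive_tool(
  moves=[
    {"jaw": 0, "x": 0, "y": 0, "z": 0.03, "ax": 0, "ay": 0, "az": 0},
    {"jaw": 0, "x": 0, "y": 0, "z": 0.01, "ax": 0, "ay": 0, "az": 0},
    {"jaw": 0, "x": 0, "y": 0, "z": 0, "ax": 0, "ay": 0, "az": 0},
  ],
)

```text
time: 5.72
eef_pos: [0.5697, -0.0098, 0.0244]
tcp_rot: [0.0, -0.001, 1.0, -0.0]
ft_force: [-0.3, 0.8, -0.5]
gripper_width: 0.0472
gripper_force: 62.1
```

Emit:
drive_tool(
  moves=[
    {"jaw": 0, "x": 0, "y": 0, "z": 0.015, "ax": 0, "ay": 0, "az": 0},
    {"jaw": 0, "x": 0, "y": 0, "z": 0, "ax": 0, "ay": 0, "az": 0},
  ],
)

```text
time: 5.98
eef_pos: [0.5698, -0.0098, 0.0241]
tcp_rot: [0.0, -0.001, 1.0, 0.0]
ft_force: [-5.9, 1.2, 12.3]
gripper_width: 0.047
gripper_force: 63.5
```

Contact. Releasing, rising and moving on.

Emit:
drive_tool(
  moves=[
    {"jaw": 1, "x": 0, "y": 0, "z": 0, "ax": 0, "ay": 0, "az": 0},
    {"jaw": 1, "x": 0, "y": 0, "z": 0, "ax": 0, "ay": 0, "az": 0},
    {"jaw": 1, "x": 0, "y": 0, "z": 0, "ax": 0, "ay": 0, "az": 0},
    {"jaw": 1, "x": 0, "y": 0, "z": -0.4, "ax": 0, "ay": 0, "az": 0},
    {"jaw": 1, "x": 0, "y": 0, "z": -0.5, "ax": 0, "ay": 0, "az": 0},
    {"jaw": 1, "x": 0.06, "y": -0.6, "z": 0, "ax": 0, "ay": 0, "az": 0},
    {"jaw": 1, "x": 0.06, "y": -0.6, "z": 0, "ax": 0, "ay": 0, "az": 0},
    {"jaw": 1, "x": 0.06, "y": -0.6, "z": 0, "ax": 0, "ay": 0, "az": 0},
  ],
)

```text
time: 6.98
eef_pos: [0.552, -0.1913, 0.113]
tcp_rot: [0.0, -0.002, 1.0, -0.0]
ft_force: [1.3, -0.4, 0.8]
gripper_width: 0.0855
gripper_force: 0.0
```

Emit:
drive_tool(
  moves=[
    {"jaw": 1, "x": 0.09, "y": -0.6, "z": 0, "ax": 0, "ay": 0, "az": 0},
    {"jaw": 1, "x": 0.09, "y": -0.6, "z": 0, "ax": 0, "ay": 0, "az": 0},
    {"jaw": 1, "x": 0.09, "y": -0.6, "z": 0, "ax": 0, "ay": 0, "az": 0},
    {"jaw": 1, "x": 0, "y": 0, "z": 0, "ax": 0, "ay": 0, "az": 0},
    {"jaw": 1, "x": 0, "y": 0, "z": 0, "ax": 0, "ay": 0, "az": 0},
  ],
)

```text
time: 7.6
eef_pos: [0.5255, -0.3696, 0.1123]
tcp_rot: [-0.0, -0.001, 1.0, 0.0]
ft_force: [0.3, 0.7, -0.7]
gripper_width: 0.0852
gripper_force: 0.0
```

Run:
```python
from h import *
s=telemetry.observe();print(s['eef_pos'],s['tcp_rot'],s['ft_force'],s['gripper_width'])
im,ci=cap('wrist','w5.png');t,ct=cap('top','t5.png')
p=proj(ci,np.array([.5245,-.37,.012]));print(p)
cv2.circle(im,tuple(p.round().astype(int)),2,(0,0,255),-1)
cv2.imwrite('pics/c5.png',np.hstack([im[100:400,100:540],cv2.resize(t[154:214,291:361],(350,300))]))
```

```text
[ 0.52553836 -0.36962315  0.11226117] [-2.75160508e-04 -9.54210702e-04  9.99999427e-01  3.99492842e-04] [ 0.28301157  0.70070839 -0.70459941] 0.08519882401268819
[317.39567804 200.57450199]
```

View pics/c5.png

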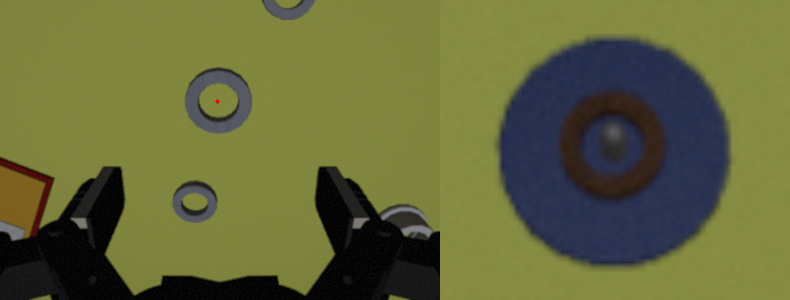

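The spacer lies flat around the pin, and the washer at wrist (318,200) matches the mark. Descending.

Emit:
drive_tool(
  moves=[
    {"jaw": 1, "x": 0.01, "y": 0, "z": 0.5, "ax": 0, "ay": 0, "az": 0},
    {"jaw": 1, "x": 0, "y": 0, "z": 0.35, "ax": 0, "ay": 0, "az": 0},
    {"jaw": 1, "x": 0, "y": 0, "z": 0.18, "ax": 0, "ay": 0, "az": 0},
    {"jaw": 1, "x": 0, "y": 0, "z": 0, "ax": 0, "ay": 0, "az": 0},
    {"jaw": 0, "x": 0, "y": 0, "z": 0, "ax": 0, "ay": 0, "az": 0},
    {"jaw": 0, "x": 0, "y": 0, "z": 0, "ax": 0, "ay": 0, "az": 0},
    {"jaw": 0, "x": 0, "y": 0, "z": 0, "ax": 0, "ay": 0, "az": 0},
    {"jaw": 0, "x": 0, "y": 0, "z": 0, "ax": 0, "ay": 0, "az": 0},
  ],
)

```text
time: 8.7
eef_pos: [0.5256, -0.3706, 0.0124]
tcp_rot: [0.001, -0.001, 1.0, -0.001]
ft_force: [-2.9, 2.4, 9.6]
gripper_width: 0.0467
gripper_force: 59.8
```

Emit:
drive_tool(
  moves=[
    {"jaw": 0, "x": 0, "y": 0, "z": -0.1, "ax": 0, "ay": 0, "az": 0},
    {"jaw": 0, "x": 0, "y": 0, "z": -0.4, "ax": 0, "ay": 0, "az": 0},
    {"jaw": 0, "x": 0, "y": 0, "z": -0.55, "ax": 0, "ay": 0, "az": 0},
    {"jaw": 0, "x": 0, "y": 0, "z": 0, "ax": 0, "ay": 0, "az": 0},
    {"jaw": 0, "x": 0, "y": 0, "z": 0, "ax": 0, "ay": 0, "az": 0},
  ],
)

```text
time: 9.32
eef_pos: [0.5246, -0.3697, 0.1151]
tcp_rot: [0.0, -0.001, 1.0, 0.0]
ft_force: [-0.3, 0.9, -2.7]
gripper_width: 0.0461
gripper_force: 61.9
```

Run:
```python
from h import *
s=telemetry.observe();print(s['eef_pos'],s['tcp_rot'],s['ft_force'],s['gripper_width'])
im,ci=cap('wrist','w6.png');p=s['eef_pos']
for dz in (-.012,0): 
  q=proj(ci,p+[0,0,dz]);print(q);cv2.circle(im,tuple(q.round().astype(int)),1,(0,0,255),-1)
cv2.imwrite('pics/c6.png',im[150:,100:540])
```

```text
[ 0.52457883 -0.36967889  0.11505046] [ 2.14621181e-04 -1.24762683e-03  9.99999199e-01  7.77105870e-06] [-0.2927095   0.89712776 -2.67982563] 0.04610844209556724
[317.66097628 262.03102959]
[317.58042114 275.16841082]
```

View pics/c6.png

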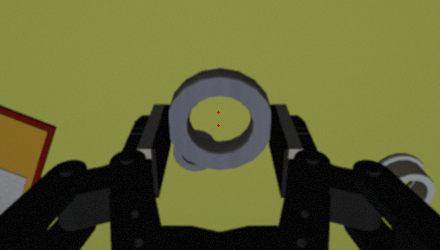

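The washer is held level with its rim centred on the TCP at about (318,272); the small washer below it is just background. Carrying it to the pin.

Emit:
drive_tool(
  moves=[
    {"jaw": 0, "x": -0.075, "y": 0.6, "z": 0, "ax": 0, "ay": 0, "az": 0},
    {"jaw": 0, "x": -0.075, "y": 0.6, "z": 0, "ax": 0, "ay": 0, "az": 0},
    {"jaw": 0, "x": -0.075, "y": 0.6, "z": 0, "ax": 0, "ay": 0, "az": 0},
    {"jaw": 0, "x": -0.075, "y": 0.6, "z": 0, "ax": 0, "ay": 0, "az": 0},
    {"jaw": 0, "x": -0.075, "y": 0.6, "z": 0, "ax": 0, "ay": 0, "az": 0},
    {"jaw": 0, "x": -0.075, "y": 0.6, "z": 0, "ax": 0, "ay": 0, "az": 0},
    {"jaw": 0, "x": 0, "y": 0, "z": 0, "ax": 0, "ay": 0, "az": 0},
    {"jaw": 0, "x": 0, "y": 0, "z": 0, "ax": 0, "ay": 0, "az": 0},
  ],
)

```text
time: 10.38
eef_pos: [0.5678, -0.0099, 0.1135]
tcp_rot: [-0.001, -0.002, 1.0, -0.0]
ft_force: [0.0, -1.1, -2.1]
gripper_width: 0.0464
gripper_force: 62.1
```

Emit:
drive_tool(
  moves=[
    {"jaw": 0, "x": -0.015, "y": 0, "z": 0.2, "ax": 0, "ay": 0, "az": 0},
    {"jaw": 0, "x": 0, "y": 0, "z": 0.25, "ax": 0, "ay": 0, "az": 0},
    {"jaw": 0, "x": 0, "y": 0, "z": 0.18, "ax": 0, "ay": 0, "az": 0},
    {"jaw": 0, "x": 0, "y": 0, "z": 0.03, "ax": 0, "ay": 0, "az": 0},
    {"jaw": 0, "x": 0, "y": 0, "z": 0, "ax": 0, "ay": 0, "az": 0},
    {"jaw": 0, "x": 0, "y": 0, "z": 0, "ax": 0, "ay": 0, "az": 0},
  ],
)

```text
time: 11.12
eef_pos: [0.571, -0.0098, 0.0498]
tcp_rot: [0.001, -0.001, 1.0, 0.0]
ft_force: [-0.5, 0.3, -1.8]
gripper_width: 0.0463
gripper_force: 62.1
```

Emit:
drive_tool(
  moves=[
    {"jaw": 0, "x": 0.01, "y": 0, "z": 0.03, "ax": 0, "ay": 0, "az": 0},
    {"jaw": 0, "x": 0, "y": 0, "z": 0.02, "ax": 0, "ay": 0, "az": 0},
    {"jaw": 0, "x": 0, "y": 0, "z": 0, "ax": 0, "ay": 0, "az": 0},
  ],
)

```text
time: 11.5
eef_pos: [0.5694, -0.0097, 0.0445]
tcp_rot: [0.0, -0.001, 1.0, 0.0]
ft_force: [-3.4, 0.3, 5.3]
gripper_width: 0.0458
gripper_force: 62.9
```

Contact. Releasing and going to the bushing.

Emit:
drive_tool(
  moves=[
    {"jaw": 1, "x": 0, "y": 0, "z": 0, "ax": 0, "ay": 0, "az": 0},
    {"jaw": 1, "x": 0, "y": 0, "z": 0, "ax": 0, "ay": 0, "az": 0},
    {"jaw": 1, "x": 0, "y": 0, "z": 0, "ax": 0, "ay": 0, "az": 0},
    {"jaw": 1, "x": 0, "y": 0, "z": -0.3, "ax": 0, "ay": 0, "az": 0},
    {"jaw": 1, "x": 0, "y": 0, "z": -0.4, "ax": 0, "ay": 0, "az": 0},
    {"jaw": 1, "x": 0.24, "y": -0.4, "z": 0, "ax": 0, "ay": 0, "az": 0},
    {"jaw": 1, "x": 0.24, "y": -0.4, "z": 0, "ax": 0, "ay": 0, "az": 0},
    {"jaw": 1, "x": 0.24, "y": -0.4, "z": 0, "ax": 0, "ay": 0, "az": 0},
  ],
)

```text
time: 12.5
eef_pos: [0.4968, -0.1311, 0.114]
tcp_rot: [0.0, -0.001, 1.0, -0.0]
ft_force: [0.3, -1.4, 0.6]
gripper_width: 0.0855
gripper_force: 0.0
```

Emit:
drive_tool(
  moves=[
    {"jaw": 1, "x": 0.26, "y": -0.43, "z": 0, "ax": 0, "ay": 0, "az": 0},
    {"jaw": 1, "x": 0, "y": 0, "z": 0, "ax": 0, "ay": 0, "az": 0},
    {"jaw": 1, "x": 0, "y": 0, "z": 0, "ax": 0, "ay": 0, "az": 0},
  ],
)

```text
time: 12.88
eef_pos: [0.4719, -0.1726, 0.1139]
tcp_rot: [0.0, -0.001, 1.0, 0.0]
ft_force: [0.0, 0.8, -0.2]
gripper_width: 0.0849
gripper_force: 0.0
```

Run:
```python
from h import *
s=telemetry.observe();print(s['eef_pos'],s['tcp_rot'],s['ft_force'],s['gripper_width'])
im,ci=cap('wrist','w7.png');t,ct=cap('top','t7.png')
p=proj(ci,np.array([.471,-.173,.026]));print(p)
cv2.circle(im,tuple(p.round().astype(int)),2,(0,255,0),-1)
cv2.imwrite('pics/c7.png',np.hstack([im[100:400,100:540],cv2.resize(t[154:214,291:361],(350,300))]))
```

```text
[ 0.47191206 -0.17259545  0.11387259] [ 1.71055930e-04 -1.13382452e-03  9.99999325e-01  1.87177076e-04] [ 0.04128524  0.84261191 -0.19504704] 0.08492167368594612
[317.37890351 206.48671832]
```

View pics/c7.png

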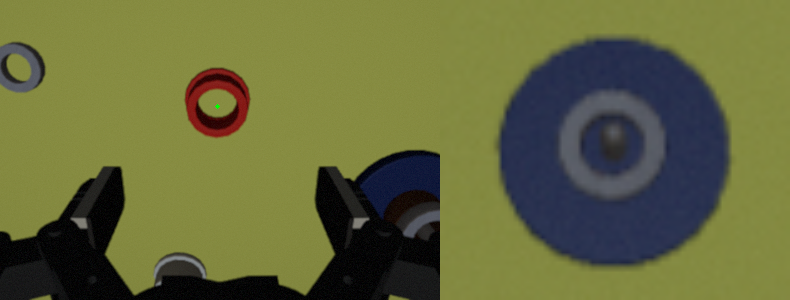

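The washer sits flat on the spacer (covering it concentrically), and the red bushing at wrist (318,209) is centred. Gripping its neck.

Emit:
drive_tool(
  moves=[
    {"jaw": 1, "x": 0.01, "y": 0, "z": 0.5, "ax": 0, "ay": 0, "az": 0},
    {"jaw": 1, "x": 0, "y": 0, "z": 0.3, "ax": 0, "ay": 0, "az": 0},
    {"jaw": 1, "x": 0, "y": 0, "z": 0.13, "ax": 0, "ay": 0, "az": 0},
    {"jaw": 1, "x": 0, "y": 0, "z": 0, "ax": 0, "ay": 0, "az": 0},
    {"jaw": 0, "x": 0, "y": 0, "z": 0, "ax": 0, "ay": 0, "az": 0},
    {"jaw": 0, "x": 0, "y": 0, "z": 0, "ax": 0, "ay": 0, "az": 0},
    {"jaw": 0, "x": 0, "y": 0, "z": 0, "ax": 0, "ay": 0, "az": 0},
    {"jaw": 0, "x": 0, "y": 0, "z": 0, "ax": 0, "ay": 0, "az": 0},
  ],
)

```text
time: 13.98
eef_pos: [0.4714, -0.1732, 0.0224]
tcp_rot: [0.001, -0.001, 1.0, 0.0]
ft_force: [-3.0, 2.0, 12.0]
gripper_width: 0.0414
gripper_force: 59.0
```

Emit:
drive_tool(
  moves=[
    {"jaw": 0, "x": 0, "y": 0, "z": -0.1, "ax": 0, "ay": 0, "az": 0},
    {"jaw": 0, "x": 0, "y": 0, "z": -0.45, "ax": 0, "ay": 0, "az": 0},
    {"jaw": 0, "x": 0, "y": 0, "z": -0.55, "ax": 0, "ay": 0, "az": 0},
    {"jaw": 0, "x": 0, "y": 0, "z": 0, "ax": 0, "ay": 0, "az": 0},
    {"jaw": 0, "x": 0, "y": 0, "z": 0, "ax": 0, "ay": 0, "az": 0},
  ],
)

```text
time: 14.6
eef_pos: [0.4706, -0.1729, 0.1311]
tcp_rot: [0.0, -0.001, 1.0, 0.0]
ft_force: [-0.6, -0.9, -0.1]
gripper_width: 0.0414
gripper_force: 60.7
```

Run:
```python
from h import *
s=telemetry.observe();print(s['eef_pos'],s['tcp_rot'],s['ft_force'],s['gripper_width'])
im,ci=cap('wrist','w8.png');p=s['eef_pos']
for dz in (.006,): 
  q=proj(ci,p+[0,0,dz]);print(q);cv2.circle(im,tuple(q.round().astype(int)),1,(0,255,0),-1)
cv2.imwrite('pics/c8.png',im[150:,100:540])
```

```text
[ 0.47064795 -0.172878    0.13106398] [ 3.95595087e-04 -1.28570743e-03  9.99999094e-01  4.81591896e-05] [-0.64069217 -0.89023899 -0.14479421] 0.04144711977519553
[317.46515459 282.51539694]
```

View pics/c8.png

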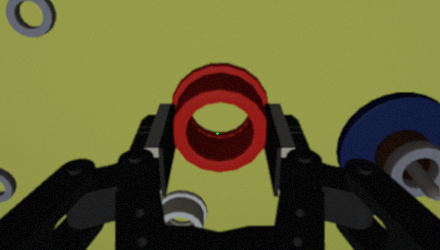

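The bushing is held upright and centred. That picture took me over the viewing limit (11 rather than 10), so from here I'll check by numbers only.

Emit:
drive_tool(
  moves=[
    {"jaw": 0, "x": -0.247, "y": 0.408, "z": 0, "ax": 0, "ay": 0, "az": 0},
    {"jaw": 0, "x": -0.247, "y": 0.408, "z": 0, "ax": 0, "ay": 0, "az": 0},
    {"jaw": 0, "x": -0.247, "y": 0.408, "z": 0, "ax": 0, "ay": 0, "az": 0},
    {"jaw": 0, "x": -0.247, "y": 0.408, "z": 0, "ax": 0, "ay": 0, "az": 0},
    {"jaw": 0, "x": 0, "y": 0, "z": 0, "ax": 0, "ay": 0, "az": 0},
    {"jaw": 0, "x": 0, "y": 0, "z": 0, "ax": 0, "ay": 0, "az": 0},
  ],
)

```text
time: 15.4
eef_pos: [0.5681, -0.0101, 0.1293]
tcp_rot: [-0.001, -0.001, 1.0, -0.0]
ft_force: [-0.3, -0.6, -0.7]
gripper_width: 0.0414
gripper_force: 60.7
```

Contact is expected near TCP z = 0.066; going to about 0.071 first.

Emit:
drive_tool(
  moves=[
    {"jaw": 0, "x": -0.01, "y": 0, "z": 0.2, "ax": 0, "ay": 0, "az": 0},
    {"jaw": 0, "x": 0, "y": 0, "z": 0.2, "ax": 0, "ay": 0, "az": 0},
    {"jaw": 0, "x": 0, "y": 0, "z": 0.15, "ax": 0, "ay": 0, "az": 0},
    {"jaw": 0, "x": 0, "y": 0, "z": 0.03, "ax": 0, "ay": 0, "az": 0},
    {"jaw": 0, "x": 0, "y": 0, "z": 0, "ax": 0, "ay": 0, "az": 0},
    {"jaw": 0, "x": 0, "y": 0, "z": 0, "ax": 0, "ay": 0, "az": 0},
  ],
)

```text
time: 16.15
eef_pos: [0.5706, -0.0096, 0.0736]
tcp_rot: [0.001, -0.001, 1.0, 0.0]
ft_force: [0.3, -0.3, -0.4]
gripper_width: 0.0412
gripper_force: 60.7
```

Emit:
drive_tool(
  moves=[
    {"jaw": 0, "x": 0, "y": 0, "z": 0.03, "ax": 0, "ay": 0, "az": 0},
    {"jaw": 0, "x": 0, "y": 0, "z": 0.01, "ax": 0, "ay": 0, "az": 0},
    {"jaw": 0, "x": 0, "y": 0, "z": 0, "ax": 0, "ay": 0, "az": 0},
  ],
)

```text
time: 16.52
eef_pos: [0.57, -0.0095, 0.0687]
tcp_rot: [-0.0, -0.001, 1.0, -0.0]
ft_force: [0.4, 0.5, -0.4]
gripper_width: 0.0411
gripper_force: 60.7
```

Emit:
drive_tool(
  moves=[
    {"jaw": 0, "x": 0, "y": 0, "z": 0.02, "ax": 0, "ay": 0, "az": 0},
    {"jaw": 0, "x": 0, "y": 0, "z": 0.01, "ax": 0, "ay": 0, "az": 0},
    {"jaw": 0, "x": 0, "y": 0, "z": 0, "ax": 0, "ay": 0, "az": 0},
  ],
)

```text
time: 16.9
eef_pos: [0.5702, -0.0095, 0.0665]
tcp_rot: [0.0, -0.001, 1.0, 0.0]
ft_force: [-3.2, -0.3, 6.8]
gripper_width: 0.0411
gripper_force: 61.5
```

Contact at 0.0665, as expected. Releasing, rising and clearing the view.

Emit:
drive_tool(
  moves=[
    {"jaw": 1, "x": 0, "y": 0, "z": 0, "ax": 0, "ay": 0, "az": 0},
    {"jaw": 1, "x": 0, "y": 0, "z": 0, "ax": 0, "ay": 0, "az": 0},
    {"jaw": 1, "x": 0, "y": 0, "z": 0, "ax": 0, "ay": 0, "az": 0},
    {"jaw": 1, "x": 0, "y": 0, "z": -0.3, "ax": 0, "ay": 0, "az": 0},
    {"jaw": 1, "x": 0, "y": 0, "z": -0.5, "ax": 0, "ay": 0, "az": 0},
    {"jaw": 1, "x": 0, "y": 0.5, "z": 0, "ax": 0, "ay": 0, "az": 0},
    {"jaw": 1, "x": 0, "y": 0.6, "z": 0, "ax": 0, "ay": 0, "az": 0},
    {"jaw": 1, "x": 0, "y": 0.6, "z": 0, "ax": 0, "ay": 0, "az": 0},
  ],
)

```text
time: 17.9
eef_pos: [0.5696, 0.162, 0.146]
tcp_rot: [0.0, -0.001, 1.0, 0.0]
ft_force: [0.2, 0.2, 0.5]
gripper_width: 0.0855
gripper_force: 0.0
```

Run:
```python
from m import *
s=telemetry.observe();print(s['eef_pos'],s['ft_force'])
for n,f in (('top','t9.png'),('side','s9.png')):
    im,ci=cap(n,f);B,G,R=[im[...,i].astype(int) for i in range(3)]
    m=((R>70)&(R>2*G)&(R>2*B)).astype(np.uint8)
    # expected red silhouette from geometry at pin
    e=np.zeros_like(m);th=np.linspace(0,2*np.pi,60)
    for r,z0,z1 in((.025,.044,.05),(.022,.05,.07)):
        P=np.array([proj(ci,np.array([.5697+r*np.cos(a),-.0098+r*np.sin(a),z])) for a in th for z in(z0,z1)])
        cv2.fillConvexPoly(e,cv2.convexHull(P.round().astype(np.int32)),1)
    P=np.array([proj(ci,np.array([.5697+.015*np.cos(a),-.0098+.015*np.sin(a),.07])) for a in th])
    x,y,w,h=cv2.boundingRect(e);u=slice(y-15,y+h+15);v=slice(x-15,x+w+15)
    mm=np.zeros_like(m);mm[u,v]=m[u,v]
    print(n,'expected box',(x,y,w,h),'seen',cv2.boundingRect(mm),'red outside expected',int((mm&(1-e)).sum()),'red',int(mm.sum()))
```

```text
[0.56957651 0.16198059 0.14599917] [0.19802149 0.21580978 0.51958136]
top expected box (314, 170, 23, 24) seen (315, 171, 21, 21) red outside expected 0 red 222
side expected box (324, 183, 21, 21) seen (325, 183, 19, 19) red outside expected 0 red 164
```

In both cameras the red silhouette is within 1–3 px of where a flat-seated bushing should be. Handing in.

```bash
python3 -c "
from station import arm
print(arm.close_job())"
```

```text
the job is handed in; nothing more can be done
None
```

The job is handed in after about 18 s of robot time: spacer, washer and red bushing (flange down) are stacked on the pin and released, and camera measurements agree with a flat stack, but I viewed 11 pictures, one over the limit of 10.

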